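Slide the reference cassette home under the reader's leaf spring

ROBOT

A 6-joint arm with a two-finger parallel gripper is mounted at the origin on the work surface. World frame = base frame: x ahead of the robot, y to its left, z up, the work surface at z = 0. Lengths are in mm, angles in rad, forces in N, time in s.
With the tool pointing down it reaches from about 350 to 875 mm from the base axis. Payload 4.2 kg.
Tool frame: the origin (TCP) lies at the very end of the fingers, on their centre line; the grasp point (between the pads) lies behind it (ctrl.tcp_to_grasp is the z of the grasp point in the tool frame, in mm); z points along the fingers, y is the line along which they close (so a half turn about z gives the same grasp; the last joint's range is limited). The gripper opens to 85 mm and grips with 20 to 120 N. Pads are 22 mm wide; open, the fingers measure 114 mm over their backs; the gripper's body (76 mm by 85 mm) begins 54 mm behind the grasp point. The pads swing forward as they close: fully open they stand 13 mm farther back than shut.
Start: joints at [-1.078, 0.385, 0.008, 0, -1.194, -0.259], TCP at [144.815, -607.97, 231.312] pointing down, gripper open.
Joint ranges: [-3.14, 3.14], [-1.21, 2.06], [-1.07, 1.41], [-3.16, 2.05], [-2.99, -0.16], [-3.1, 3.1]. Speed limits (rad/s): [2.79, 2.79, 3.14, 3.14, 3.14, 3.14].

INTERFACE

Orientations are given as a unit quaternion [x, y, z, w].
In Python, from bench import ctrl gives the robot as it stands.
- The arm moves only by the tool drive_tool, never from a script. Its argument "rows" is a list of rows, each an object of numbers: "tx", "ty", "tz": the shift along the world's x, y, z in mm; "ax", "ay", "az": the turn, a rotation vector about the world's x, y, z in degrees. A call has exactly 5 rows; each row shifts and turns the commanded pose from where the row before left it; what a row does not reach is not made up. A row lasts 1/8 s, in which the tool goes at most 62.5 mm and 10.7 degrees, less where a joint would pass 70% of its speed; a pose out of reach is approached as far as the arm can. A call is refused whole if a number of a shift passes 62.5 or a number of a turn 10.7, either way. A call with a gripper value outside its range is refused whole. "grip" is the opening, from 0 (shut) to 1 (fully open), set as the call begins (left out, the last holds). The fingers move at their own pace and stop on an object; "grip_force" is the grip in N (left out, the last holds). Time passes only in rows, so rows that do not move let the fingers close, or fill a call up. It gives the time, the measured TCP pose, the force, the opening and the grip force at its end, in the units of the state.
- ctrl.get_state(): the state, without advancing time (a new reading comes with each control period).
- ctrl.camera(name): name is "scene" or "top" or "wrist"; returns the picture (384x512x3 uint8, blue, green, red); there is no depth.
- ctrl.calibration(name): a dict with "fx", "fy", "cx", "cy" (pixels), "eye" and "orientation" of the camera in the world. Camera axes: x right, y down, z forward; pixel columns grow to the right and rows downward; lengths in mm; the calibration is good to about 2 mm. A picture is of the moment at which its call begins: read the wrist's pose just before it. calibration takes no time and is no camera call; for the wrist camera it gives the pose at the moment of the call.
- ctrl.finish_job(): hands the job in; it is judged then, once.
Trained networks look in the newest picture that a camera, given by its name, has taken for a name from the list of things; names that differ only in an ending like _2 or _b are one class to them, and where a whole thing is asked for, a point or a joint stands for the part that bears it (a point fixed in the world has none). Each returns a list of dicts, best first, with "conf" (0 to 1); they miss things now and then, are a little off and sometimes report something else, mostly with a low value. They report only what shows in the picture. A call takes as long as a camera call. They do not tell look-alikes from the thing itself.
- ctrl.masks_of(camera, label): "mask" (384x512 bool, what is visible of it) and "box" ([centre column, centre row, width, height] in pixels, round what is visible of it).
- ctrl.mark_of(camera, label): "position" ([column, row] in pixels: a listed point, or the origin of a listed thing).
The state is a dict: "time_s": time; "joint_positions": joint angles; "joint_velocities": joint speeds; "joint_efforts": joint torques, N m; "eef_pos": TCP position; "tcp_rot": TCP orientation; "force": force on the tool from outside, world axes, zero at the start; "torque": the same for the moment, N m; "grip_width": finger opening in mm; "grasp_force": force on a finger pad.
Only numpy, scipy, OpenCV 4.12 (cv2) and the standard library are available. Lean on these libraries where they do the work, as an engineer would, in place of code of your own. Each camera call takes 0.05 s, during which the arm holds its last target. There are 200 camera calls.

TASK

In the tea tasting room, load the flat white reference cassette into the colour reader's dock: with closed fingertips press hard on the black rubber pad at its rear so that the sprung bed sinks, and while pressing slide it forward under the grey gate bar and the steel leaf spring until it is fully home against the end stop, then let go. Do not grip or lift the cassette, and leave the cup, the bowl and the tin where they stand.

Things in the scene. Friction and masses are not known exactly. Their poses are not given: they have to be found in the camera images.
- dock: Grey and aluminium dock, 224 mm long (x), 95 mm wide (y), fixed; its place and turn vary. Origin: centre of its underside on the table; +x is the way the cassette must slide, z up. Slippery channel 67 mm wide between rails 30 mm high (87 mm over both); rear wall 30 mm high, inner face at x = -102 mm. The channel's floor is the sprung bed.
- gate (a point): Middle of the gate bar's underside. The grey bar bridges the channel, 47 mm ahead of the dock's origin (x = 42 to 52 mm); its underside is 37 mm and its top 49 mm above the table, two screw heads 3 mm more. The leaf spring hangs ahead of it (dock x = 51 to 90 mm), sloping down and forward to 26 mm above the table.
- stop (a point): Middle of the end stop's inner face, 100 mm ahead of the dock's origin, 26 mm above the table; the stop is 46 mm high. The cassette's front edge meets this face when fully home.
- cassette: Flat white cassette, 120 long (x) by 64 wide by 16 mm thick, 0.14 to 0.24 kg, loose on the bed in the channel, x along the dock's x. Origin: centre of its underside, 26 mm above the table unpressed: its top, at 42 mm, is 5 mm too high for the gate. It starts 27 to 37 mm behind the dock's origin; fully home it is 40 mm ahead. Light disc on top near its front, black pad near its rear.
- pad (a point): Centre of the top of the black rubber pad (30 mm long in x by 50 mm wide) on the cassette, 35 mm behind the cassette's centre, 16 mm above its underside. The pad grips the fingertips (friction about 1).
- bed (a joint): Sprung bed that carries the cassette level: depth it is pressed down, m; 0 at rest, 0.009 at the bottom. It sinks from about 5 N of finger force, 1.6 N more per mm (13 N at 5 mm, 18 N at 8 mm). The cassette passes the gate only with the bed over 5 mm down; 7 to 8 mm is good. With the cassette's front under the gate, the bed stays about 5 mm down.
- leaf (a joint): Steel leaf spring hinged on the gate bar, rad: 0 hanging free, about 0.18 with the cassette pressed under it, 0.27 once released at home. It presses on the cassette's top with about 4 to 6 N and drags; as it takes that much of the bed's push, press at least 7 mm deep all the way or the fingertips slip.
- cup: Bystander: white porcelain cup, 72 mm across, 62 mm high, within 0.2 m of the dock. Origin: centre of its underside.
- bowl: Bystander: white porcelain bowl, 80 mm across, 45 mm high, within 0.2 m of the dock. Origin: centre of its underside.
- tin: Bystander: plain steel tea tin, 64 mm across, 85 mm high, within 0.2 m of the dock. Origin: centre of its underside.
Not all that is in view belongs to the job. There is more than one size of the dock; the one meant has the size given above.

How it is judged:
By the outcome, as a careful person would: the job done as asked, in the order asked, and still so for the second after the job is handed in, with the robot touching nothing.
It also fails if it takes over 35 s, if anything falls off the work surface, if the arm or the gripper's body presses on something with over 40 N, if the wrist force passes 120 N, or if a joint passes its speed limit or range.

## Working session

There is one attempt and no reset: what is moved stays moved. The work goes in short steps, Python scripts to look and compute and a tool call to move; the robot and the scene stay as the last step left them, time stands still between calls to the robot, and variables do not carry over. Pictures are saved under pics/ and viewed, at most 10 in all, crops included, and the job is handed in when it is done.

Besides the shell and the picture viewer there is one more tool, called after "Emit:" as name(argument=value, ...) on one line, values as JSON. drive_tool: Moves the arm, as the interface text tells. Its arguments: {"type":"object","properties":{"rows":{"type":"array"},"grip":{"type":"number"},"grip_force":{"type":"number"}},"required":["rows"]}

```bash
mkdir -p pics; cat > h.py <<'E'
import numpy as np, cv2
from scipy.spatial.transform import Rotation as R
from bench import ctrl
def ray(cam,px,z):
    c=ctrl.calibration(cam); d=np.array([(px[0]-c["cx"])/c["fx"],(px[1]-c["cy"])/c["fy"],1.])
    d=R.from_quat(c["orientation"]).apply(d) if np.size(c["orientation"])==4 else np.array(c["orientation"])@d
    e=np.array(c["eye"]); return e+d*(z-e[2])/d[2]
E
python3 - <<'E'
from h import *
ims=[ctrl.camera(n) for n in("scene","top")]
cv2.imwrite("pics/a.png",cv2.resize(np.vstack(ims),(800,1200))[:, :]) if 0 else None
cv2.imwrite("pics/top.png",cv2.resize(ims[1],(800,600)));cv2.imwrite("pics/scene.png",cv2.resize(ims[0],(800,600)))
for l,z in dict(dock=0,gate=37,stop=26,cassette=26,pad=42,cup=0,bowl=0,tin=0).items():
  for cam in("top","scene"):
    for m in ctrl.mark_of(cam,l)[:3]: print(l,cam,round(m["conf"],2),np.round(m["position"]),np.round(ray(cam,m["position"],z)))
print(ctrl.get_state()["time_s"],ctrl.get_state()["tcp_rot"],ctrl.tcp_to_grasp)
E
```

```text
dock top 0.91 [343.  94.] [ 810. -192.    0.]
dock top 0.87 [215. 317.] [308. 183.   0.]
dock top 0.56 [277. 184.] [599.   4.   0.]
dock scene 0.98 [164. 325.] [ 816. -198.    0.]
dock scene 0.64 [237. 219.] [599.   5.  -0.]
dock scene 0.23 [230. 229.] [622. -16.   0.]
gate top 0.76 [286. 161.] [641. -20.  37.]
gate top 0.6 [350.  75.] [ 843. -208.   37.]
gate scene 0.94 [264. 123.] [348. 136.  37.]
gate scene 0.85 [158. 337.] [ 851. -208.   37.]
gate scene 0.75 [252. 194.] [560.  53.  37.]
stop top 0.83 [356.  63.] [ 879. -231.   26.]
stop top 0.79 [296. 143.] [687. -53.  26.]
stop top 0.79 [243. 266.] [413. 108.  26.]
stop scene 0.72 [219. 255.] [696. -56.  26.]
stop scene 0.72 [149. 357.] [ 883. -232.   26.]
stop scene 0.6 [258. 146.] [410. 104.  26.]
cassette top 0.89 [269. 192.] [574.  29.  26.]
cassette scene 0.94 [240. 208.] [587.  16.  26.]
cassette scene 0.53 [282. 265.] [753.  75.  26.]
pad top 0.59 [264. 198.] [557.  42.  42.]
pad top 0.42 [276. 184.] [589.  10.  42.]
pad scene 0.93 [250. 191.] [554.  49.  42.]
cup top 0.83 [329. 210.] [ 521. -110.    0.]
bowl top 0.66 [207. 178.] [634. 172.   0.]
bowl scene 0.75 [307. 217.] [634. 173.   0.]
bowl scene 0.51 [215. 253.] [676. -62.   0.]
tin top 0.66 [238. 132.] [741.  85.   0.]
tin scene 0.63 [283. 265.] [741.  82.   0.]
0.9 [-1.16639151e-01  9.93174359e-01 -2.49331758e-05  7.83301050e-06] -18.700000000000003
```

View pics/top.png

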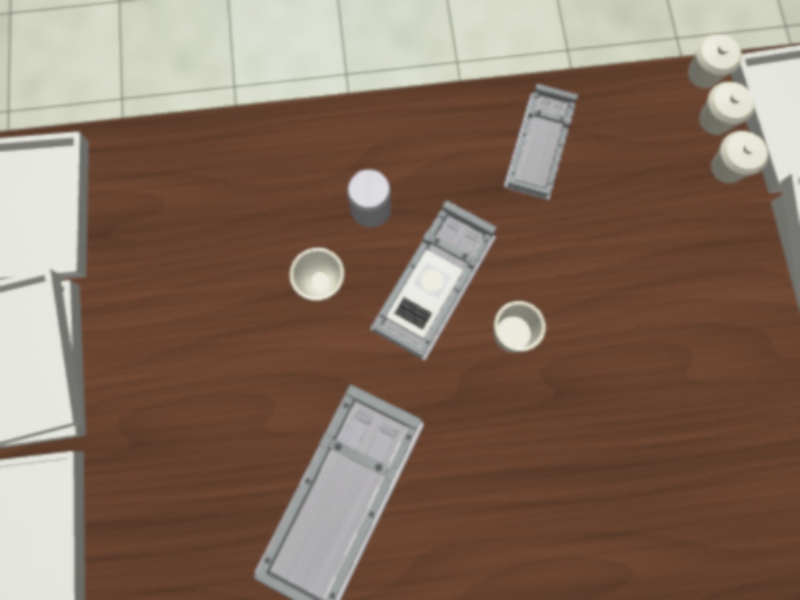

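View pics/scene.png

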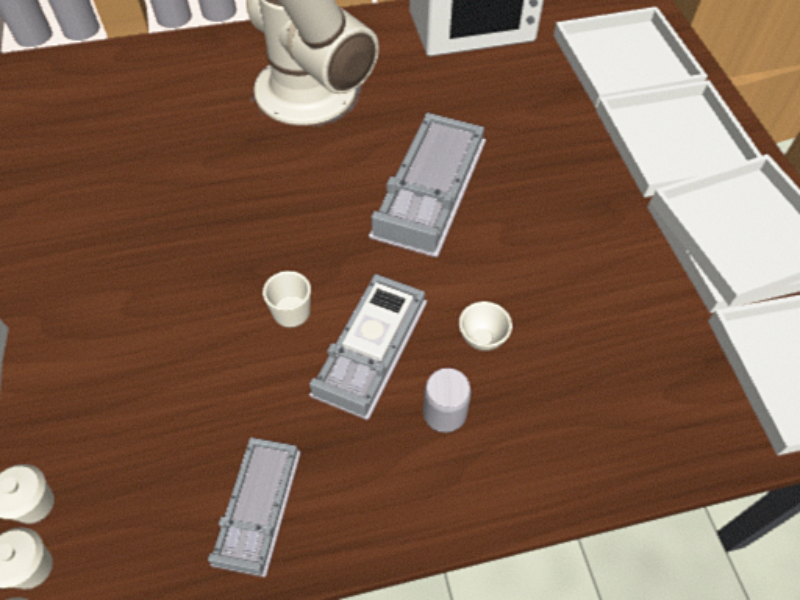

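The middle dock (top view about (277,184)) holds the cassette; the pad is at about (264,199), toward the robot, and the slide direction is at about -31° yaw. I'm going above the pad with the gripper shut.

Emit:
drive_tool(rows=[{"tx": 28, "ty": 43.5, "az": -3}, {"tx": 28, "ty": 43.5, "az": -3}, {"tx": 28, "ty": 43.5, "az": -3}, {"tx": 28, "ty": 43.5, "az": -3}, {"tx": 28, "ty": 43.5, "az": -3}], grip=0)

```text
$.rows[0]: bad value
```

Emit:
drive_tool(rows=[{"tx": 28, "ty": 43.5, "az": -3}, {"tx": 28, "ty": 43.5, "az": -3}, {"tx": 28, "ty": 43.5, "az": -3}, {"tx": 28, "ty": 43.5, "az": -3}, {"tx": 28, "ty": 43.5, "az": -3}])

```text
$.rows[0]: bad value
```

Emit:
drive_tool(rows=[{"tx": 28, "ty": 43.5, "az": -3}, {"tx": 28, "ty": 43.5, "az": -3}, {"tx": 28, "ty": 43.5, "az": -3}, {"tx": 28, "ty": 43.5, "az": -3}, {"tx": 28, "ty": 43.5, "az": -3}])

```text
$.rows[0]: bad value
```

```bash
python3 - <<'E'
from h import *
im=ctrl.camera("wrist"); cv2.imwrite("pics/w1.png",cv2.resize(im,(800,600)))
for l,z in dict(dock=0,gate=37,stop=26,cassette=26,pad=42).items():
    for m in ctrl.mark_of("wrist",l)[:3]: print(l,round(m["conf"],2),np.round(m["position"]),np.round(ray("wrist",m["position"],z),1))
s=ctrl.get_state();print(s["time_s"],s["eef_pos"],s["force"],s["grip_width"],np.degrees(R.from_quat(s["tcp_rot"]).as_matrix()[:2,1]), s["joint_positions"])
y=R.from_quat(s["tcp_rot"]).apply([0,1,0]);print(np.degrees(np.arctan2(y[1],y[0])))
E
```

```text
1.2 [ 144.81512458 -607.99065119  231.30408121] [0.5807928  1.04499006 0.15329388] 85.66962047637115 [-13.27359028  55.73704465] [-1.07839994e+00  3.84755352e-01  7.95201501e-03  3.39775699e-05
 -1.19403830e+00 -2.58617056e-01]
103.39528519924433
```

View pics/w1.png

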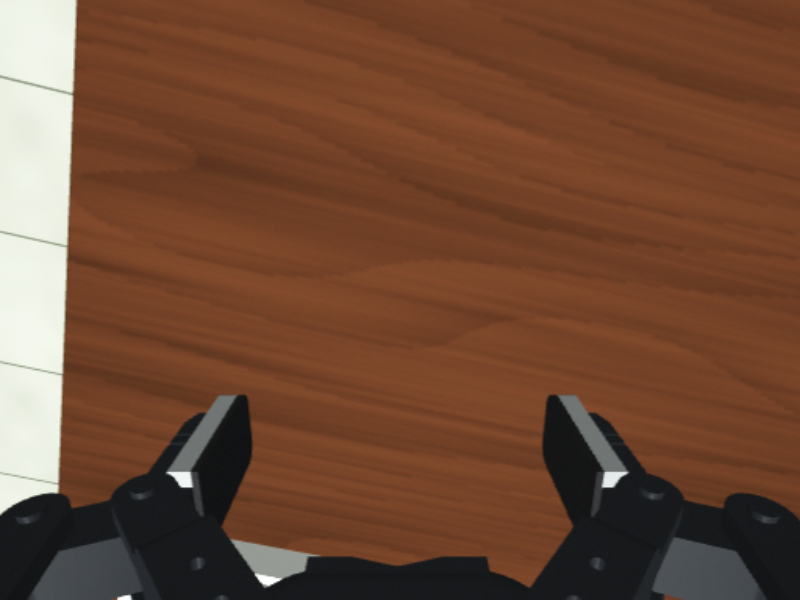

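The arm didn't move: only bare table shows between the open fingers. The rows probably need all six numbers.

Emit:
drive_tool(rows=[{"tx": 28, "ty": 43.5, "tz": 0, "ax": 0, "ay": 0, "az": -3}, {"tx": 28, "ty": 43.5, "tz": 0, "ax": 0, "ay": 0, "az": -3}, {"tx": 28, "ty": 43.5, "tz": 0, "ax": 0, "ay": 0, "az": -3}, {"tx": 28, "ty": 43.5, "tz": 0, "ax": 0, "ay": 0, "az": -3}, {"tx": 28, "ty": 43.5, "tz": 0, "ax": 0, "ay": 0, "az": -3}], grip=0)

```text
time_s: 1.82
eef_pos: [285.6, -389.1, 231.6]
tcp_rot: [0.015, 1.0, -0.0, 0.0]
force: [1.2, 0.9, 0.1]
grip_width: 0.2
grasp_force: 0.0
```

Emit:
drive_tool(rows=[{"tx": 28, "ty": 43.5, "tz": 0, "ax": 0, "ay": 0, "az": -3}, {"tx": 28, "ty": 43.5, "tz": 0, "ax": 0, "ay": 0, "az": -3}, {"tx": 28, "ty": 43.5, "tz": 0, "ax": 0, "ay": 0, "az": -3}, {"tx": 28, "ty": 43.5, "tz": 0, "ax": 0, "ay": 0, "az": -3}, {"tx": 28, "ty": 43.5, "tz": 0, "ax": 0, "ay": 0, "az": -3}])

```text
time_s: 2.45
eef_pos: [425.6, -171.4, 231.8]
tcp_rot: [0.145, 0.989, -0.0, 0.001]
force: [0.6, -0.3, 0.5]
grip_width: -0.0
grasp_force: 0.0
```

Emit:
drive_tool(rows=[{"tx": 28, "ty": 43.5, "tz": 0, "ax": 0, "ay": 0, "az": -3}, {"tx": 28, "ty": 43.5, "tz": 0, "ax": 0, "ay": 0, "az": -3}, {"tx": 28, "ty": 43.5, "tz": 0, "ax": 0, "ay": 0, "az": -3}, {"tx": 28, "ty": 43.5, "tz": 0, "ax": 0, "ay": 0, "az": -3}, {"tx": 28, "ty": 43.5, "tz": 0, "ax": 0, "ay": 0, "az": -3}])

```text
time_s: 3.08
eef_pos: [565.6, 46.1, 231.6]
tcp_rot: [0.273, 0.962, 0.0, 0.0]
force: [0.4, -0.1, -0.2]
grip_width: 0.2
grasp_force: 0.0
```

```bash
cat > look.py <<'E'
from h import *
import sys
im=ctrl.camera("wrist"); cv2.imwrite(sys.argv[1],cv2.resize(im,(800,600)))
for l,z in dict(dock=0,gate=37,stop=26,cassette=26,pad=42).items():
    for m in ctrl.mark_of("wrist",l)[:3]: print(l,round(m["conf"],2),np.round(m["position"]),np.round(ray("wrist",m["position"],z),1))
for m in ctrl.masks_of("wrist","cassette")[:1]:
    c,_=cv2.findContours(m["mask"].astype(np.uint8),0,1); c=max(c,key=cv2.contourArea)[:,0]
    p=np.array([ray("wrist",q,42)[:2] for q in c],np.float32); print("rect",m["conf"],cv2.minAreaRect(p))
s=ctrl.get_state();y=R.from_quat(s["tcp_rot"]).apply([0,1,0])
print(s["time_s"],s["eef_pos"],s["force"],s["grip_width"],np.degrees(np.arctan2(y[1],y[0])),np.round(s["joint_positions"],2))
E
python3 look.py pics/w2.png
```

```text
gate 0.58 [235. 253.] [644.2 -25.6  37. ]
cassette 0.74 [244. 185.] [581.1  22.4  26. ]
pad 0.59 [242. 157.] [551.   39.3  42. ]
pad 0.3 [379. 144.] [612.2 165.8  42. ]
rect 0.91 ((579.9453735351562, 21.21161651611328), (64.33010864257812, 120.6031723022461), 53.00716018676758)
3.425 [564.25791535  43.71475157 231.47201922] [-0.00291798 -0.19408487 -0.43595103] -0.018333751209423065 58.35002769730781 [ 0.36  0.28 -0.14 -0.   -1.15 -2.49]
```

View pics/w2.png

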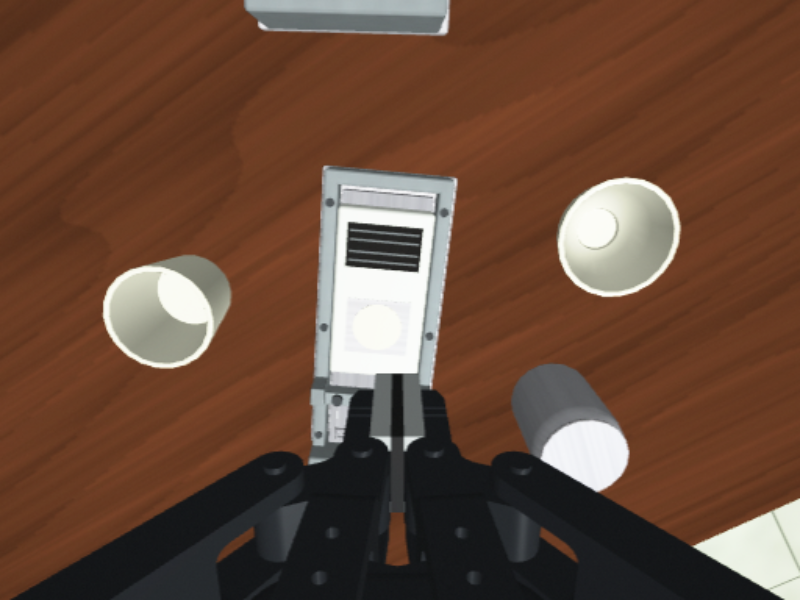

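The wrist view shows the full cassette (about (378,290) in the enlarged picture) with its pad at (384,247) and nothing over it. The rectangle measures 64.3 x 120.6 mm at yaw -37°, as given. The pad is at about (552,42), and the cassette has about 72 mm to travel.

Emit:
drive_tool(rows=[{"tx": -2.5, "ty": -0.4, "tz": -34, "ax": 0, "ay": 0, "az": -1.07}, {"tx": -2.5, "ty": -0.4, "tz": -34, "ax": 0, "ay": 0, "az": -1.07}, {"tx": -2.5, "ty": -0.4, "tz": -34, "ax": 0, "ay": 0, "az": -1.07}, {"tx": -2.5, "ty": -0.4, "tz": -34, "ax": 0, "ay": 0, "az": -1.07}, {"tx": -2.5, "ty": -0.4, "tz": -34, "ax": 0, "ay": 0, "az": -1.07}])

```text
time_s: 4.05
eef_pos: [552.0, 41.4, 61.1]
tcp_rot: [0.318, 0.948, 0.0, 0.001]
force: [1.0, 0.7, 1.2]
grip_width: 0.4
grasp_force: 0.0
```

```bash
python3 look.py pics/w3.png
```

```text
pad 0.58 [257. 241.] [557.7  43.2  42. ]
rect 0.94 ((559.668701171875, 42.25392532348633), (63.82383728027344, 65.72607421875), 52.76529312133789)
4.4 [553.59352012  42.64161134  63.23263949] [ 0.64595545 -0.48705423 -0.00735378] 0.0917373167977482 53.05291334021846 [ 0.37  0.45 -0.38  0.   -0.74 -2.59]
```

View pics/w3.png

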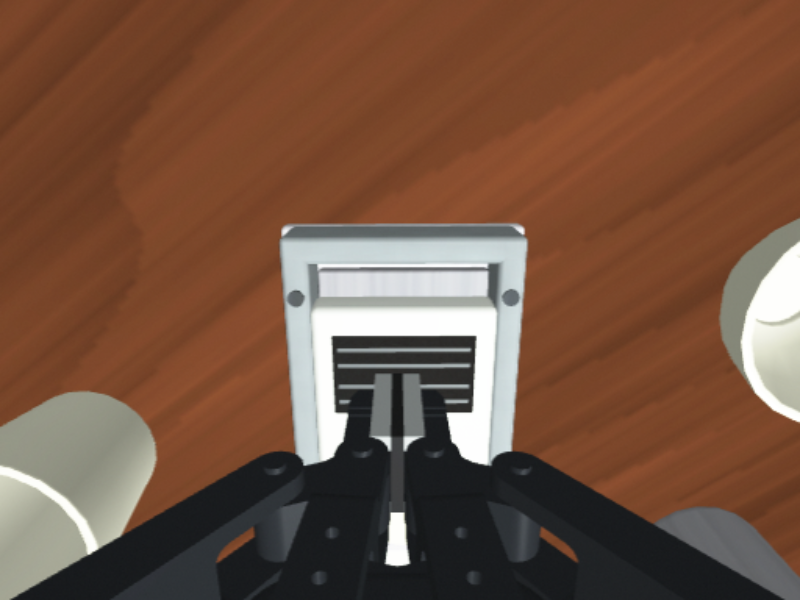

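The fingertips stand over the pad (enlarged columns 333–475, rows 336–412), centred and parallel. I'm working out the pad centre from those edges.

```bash
python3 - <<'E'
from h import *
for q in [(333,336),(475,336),(333,412),(475,412),(404,374),(405,299),(400,375)]: print(q,ray("wrist",np.array(q)/1.5625,42).round(1))
print(ctrl.calibration("wrist")["eye"], ctrl.get_state()["eef_pos"])
E
```

```text
(333, 336) [530.6  33.7  42. ]
(475, 336) [560.3  73.   42. ]
(333, 412) [553.8  14.8  42. ]
(475, 412) [585.1  56.1  42. ]
(404, 374) [557.1  44.6  42. ]
(405, 299) [534.8  61.7  42. ]
(400, 375) [556.6  43.2  42. ]
[489.9349417   91.13501291 205.6977572 ] [553.59352012  42.64161134  63.23263949]
```

Emit:
drive_tool(rows=[{"tx": 0.7, "ty": 0.2, "tz": -6, "ax": 0, "ay": 0, "az": 0}, {"tx": 0.7, "ty": 0.2, "tz": -6, "ax": 0, "ay": 0, "az": 0}, {"tx": 0.2, "ty": 0.1, "tz": -6, "ax": 0, "ay": 0, "az": 0}, {"tx": 0, "ty": 0, "tz": 0, "ax": 0, "ay": 0, "az": 0}, {"tx": 0, "ty": 0, "tz": 0, "ax": 0, "ay": 0, "az": 0}])

```text
time_s: 5.03
eef_pos: [553.9, 43.0, 43.2]
tcp_rot: [0.317, 0.948, -0.0, -0.0]
force: [0.3, 0.1, 1.0]
grip_width: 0.1
grasp_force: 0.0
```

Emit:
drive_tool(rows=[{"tx": 0, "ty": 0, "tz": -3, "ax": 0, "ay": 0, "az": 0}, {"tx": 0, "ty": 0, "tz": -3, "ax": 0, "ay": 0, "az": 0}, {"tx": 0, "ty": 0, "tz": -2, "ax": 0, "ay": 0, "az": 0}, {"tx": 0, "ty": 0, "tz": 0, "ax": 0, "ay": 0, "az": 0}, {"tx": 0, "ty": 0, "tz": 0, "ax": 0, "ay": 0, "az": 0}])

```text
time_s: 5.65
eef_pos: [556.1, 43.4, 37.9]
tcp_rot: [0.316, 0.949, 0.001, 0.002]
force: [-1.2, 0.3, 11.3]
grip_width: -0.1
grasp_force: 5.9
```

Contact is as expected: 11 N, bed about 4 mm down. I'm pressing further, to about 18 N.

Emit:
drive_tool(rows=[{"tx": 0, "ty": 0, "tz": -2, "ax": 0, "ay": 0, "az": 0}, {"tx": 0, "ty": 0, "tz": -2, "ax": 0, "ay": 0, "az": 0}, {"tx": 0, "ty": 0, "tz": -0.7, "ax": 0, "ay": 0, "az": 0}, {"tx": 0, "ty": 0, "tz": 0, "ax": 0, "ay": 0, "az": 0}, {"tx": 0, "ty": 0, "tz": 0, "ax": 0, "ay": 0, "az": 0}])

```text
time_s: 6.28
eef_pos: [556.6, 43.5, 34.3]
tcp_rot: [0.316, 0.949, 0.001, 0.003]
force: [-2.6, -0.9, 17.2]
grip_width: -0.0
grasp_force: 8.7
```

17 N, about 7.6 mm deep. I'm sliding forward along -37°.

Emit:
drive_tool(rows=[{"tx": 2.4, "ty": -1.8, "tz": -0.3, "ax": 0, "ay": 0, "az": 0}, {"tx": 2.4, "ty": -1.8, "tz": 0, "ax": 0, "ay": 0, "az": 0}, {"tx": 2.4, "ty": -1.8, "tz": 0, "ax": 0, "ay": 0, "az": 0}, {"tx": 2.4, "ty": -1.8, "tz": 0, "ax": 0, "ay": 0, "az": 0}, {"tx": 2.4, "ty": -1.8, "tz": 0, "ax": 0, "ay": 0, "az": 0}])

```text
time_s: 6.9
eef_pos: [568.6, 34.5, 34.2]
tcp_rot: [0.316, 0.949, 0.001, 0.003]
force: [-2.5, 0.2, 18.1]
grip_width: 0.0
grasp_force: 8.9
```

Emit:
drive_tool(rows=[{"tx": 2.4, "ty": -1.8, "tz": 0, "ax": 0, "ay": 0, "az": 0}, {"tx": 2.4, "ty": -1.8, "tz": 0, "ax": 0, "ay": 0, "az": 0}, {"tx": 2.4, "ty": -1.8, "tz": 0, "ax": 0, "ay": 0, "az": 0}, {"tx": 2.4, "ty": -1.8, "tz": 0, "ax": 0, "ay": 0, "az": 0}, {"tx": 2.4, "ty": -1.8, "tz": 0, "ax": 0, "ay": 0, "az": 0}])

```text
time_s: 7.52
eef_pos: [580.6, 25.4, 34.3]
tcp_rot: [0.316, 0.949, 0.001, 0.003]
force: [-3.1, -1.6, 18.0]
grip_width: -0.3
grasp_force: 8.8
```

```bash
python3 look.py pics/w4.png
```

```text
rect 0.8 ((575.2473754882812, 29.70496368408203), (60.14228439331055, 50.583885192871094), 53.52158737182617)
7.875 [580.89371687  25.22740139  34.37193061] [-2.70023979 -1.28648386 17.12506489] -0.17466413820567364 53.16405092501305 [ 0.32  0.52 -0.34  0.   -0.71 -2.54]
```

View pics/w4.png

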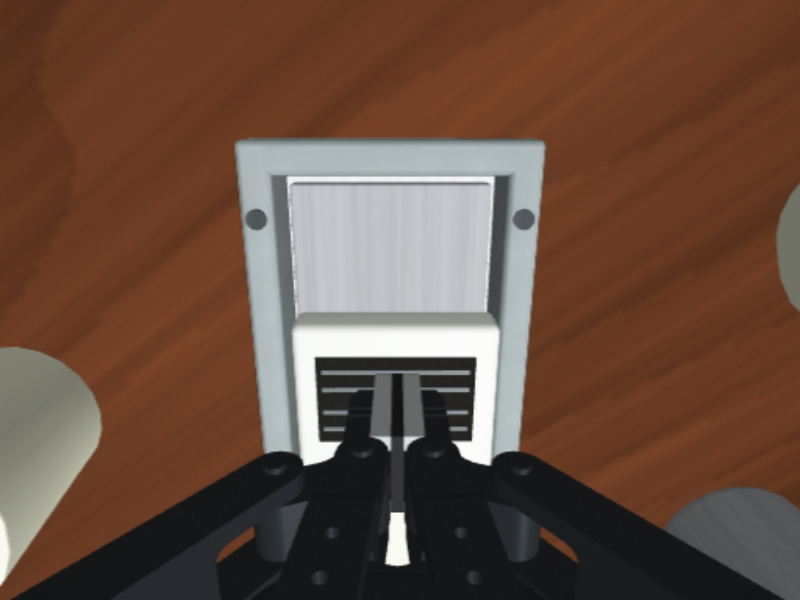

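The cassette is moving with the fingertips: the gap at the rear wall has opened and the tips sit centred on the pad (about (397,400)). I'm continuing, slightly deeper.

Emit:
drive_tool(rows=[{"tx": 2.4, "ty": -1.8, "tz": -0.5, "ax": 0, "ay": 0, "az": 0}, {"tx": 2.4, "ty": -1.8, "tz": 0, "ax": 0, "ay": 0, "az": 0}, {"tx": 2.4, "ty": -1.8, "tz": 0, "ax": 0, "ay": 0, "az": 0}, {"tx": 2.4, "ty": -1.8, "tz": 0, "ax": 0, "ay": 0, "az": 0}, {"tx": 2.4, "ty": -1.8, "tz": 0, "ax": 0, "ay": 0, "az": 0}])

```text
time_s: 8.5
eef_pos: [592.1, 16.7, 33.4]
tcp_rot: [0.316, 0.949, 0.001, 0.002]
force: [-3.1, 2.2, 15.0]
grip_width: -0.1
grasp_force: 7.9
```

Emit:
drive_tool(rows=[{"tx": 2.4, "ty": -1.8, "tz": 0, "ax": 0, "ay": 0, "az": 0}, {"tx": 2.4, "ty": -1.8, "tz": 0, "ax": 0, "ay": 0, "az": 0}, {"tx": 2.4, "ty": -1.8, "tz": 0, "ax": 0, "ay": 0, "az": 0}, {"tx": 2.4, "ty": -1.8, "tz": 0, "ax": 0, "ay": 0, "az": 0}, {"tx": 2.4, "ty": -1.8, "tz": 0, "ax": 0, "ay": 0, "az": 0}])

```text
time_s: 9.12
eef_pos: [604.3, 7.6, 33.5]
tcp_rot: [0.316, 0.949, 0.001, 0.003]
force: [-4.0, 1.6, 15.6]
grip_width: 0.1
grasp_force: 7.5
```

Emit:
drive_tool(rows=[{"tx": 2, "ty": -1.5, "tz": 0, "ax": 0, "ay": 0, "az": 0}, {"tx": 2, "ty": -1.5, "tz": 0, "ax": 0, "ay": 0, "az": 0}, {"tx": 2, "ty": -1.5, "tz": 0, "ax": 0, "ay": 0, "az": 0}, {"tx": 2, "ty": -1.5, "tz": 0, "ax": 0, "ay": 0, "az": 0}, {"tx": 1, "ty": -0.8, "tz": 0, "ax": 0, "ay": 0, "az": 0}])

```text
time_s: 9.75
eef_pos: [611.3, 2.1, 33.1]
tcp_rot: [0.317, 0.949, 0.001, 0.001]
force: [-9.3, 10.8, 18.9]
grip_width: 0.4
grasp_force: 9.3
```

Horizontal force jumped to 14 N after about 69 mm, which is most likely the stop. I'll add a small extra push and check while still pressing.

Emit:
drive_tool(rows=[{"tx": 0.8, "ty": -0.6, "tz": 0, "ax": 0, "ay": 0, "az": 0}, {"tx": 0, "ty": 0, "tz": 0, "ax": 0, "ay": 0, "az": 0}, {"tx": 0, "ty": 0, "tz": 0, "ax": 0, "ay": 0, "az": 0}, {"tx": 0, "ty": 0, "tz": 0, "ax": 0, "ay": 0, "az": 0}, {"tx": 0, "ty": 0, "tz": 0, "ax": 0, "ay": 0, "az": 0}])

```text
time_s: 10.38
eef_pos: [611.3, 2.1, 33.1]
tcp_rot: [0.316, 0.949, 0.001, -0.0]
force: [-9.0, 10.3, 18.4]
grip_width: 0.2
grasp_force: 9.3
```

```bash
python3 look.py pics/w5.png; python3 - <<'E'
from h import *
a=cv2.imread("pics/w5.png"); s=ctrl.camera("scene")[170:290,170:320]; t=ctrl.camera("top")[110:250,200:350]
cv2.imwrite("pics/c5.png",np.hstack([cv2.resize(s,(500,400),interpolation=2),cv2.resize(a,(300,225)) if 0 else cv2.resize(a[100:500,250:550],(300,400))]))
E
```

```text
gate 0.66 [247. 330.] [642.6 -24.6  37. ]
rect 0.65 ((605.3494873046875, 7.390079498291016), (59.16594314575195, 50.6058464050293), 53.04518127441406)
10.725 [611.33593501   2.13781547  33.05977138] [-8.43154939  9.84944061 18.49499629] 0.1349190945054555 53.119653162064445 [ 0.27  0.56 -0.25 -0.   -0.75 -2.48]
```

View pics/c5.png

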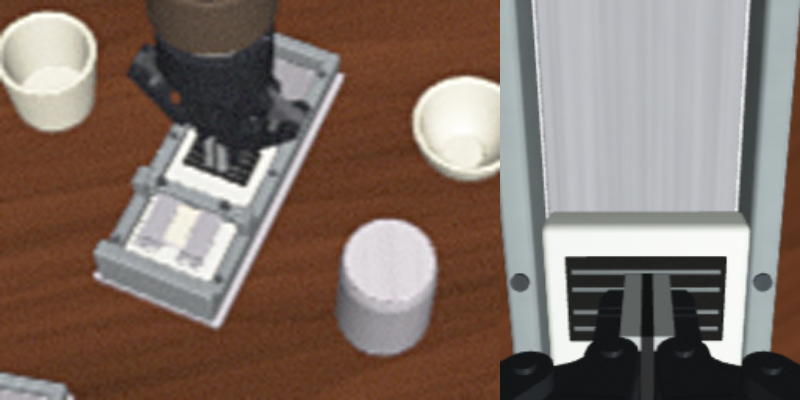

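The cassette is under the gate and leaf, and its front reaches the stop in the scene crop. One firmer push will confirm that it's seated.

Emit:
drive_tool(rows=[{"tx": 0.8, "ty": -0.6, "tz": -0.5, "ax": 0, "ay": 0, "az": 0}, {"tx": 0.8, "ty": -0.6, "tz": 0, "ax": 0, "ay": 0, "az": 0}, {"tx": 0, "ty": 0, "tz": 0, "ax": 0, "ay": 0, "az": 0}, {"tx": 0, "ty": 0, "tz": 0, "ax": 0, "ay": 0, "az": 0}, {"tx": 0, "ty": 0, "tz": 0, "ax": 0, "ay": 0, "az": 0}])

```text
time_s: 11.45
eef_pos: [611.8, 1.7, 33.0]
tcp_rot: [0.316, 0.949, 0.001, -0.001]
force: [-12.9, 14.3, 22.9]
grip_width: -0.3
grasp_force: 11.6
```

It's a firm stop: 19 N with no movement. I'm releasing straight up.

Emit:
drive_tool(rows=[{"tx": 0, "ty": 0, "tz": 3, "ax": 0, "ay": 0, "az": 0}, {"tx": 0, "ty": 0, "tz": 5, "ax": 0, "ay": 0, "az": 0}, {"tx": 0, "ty": 0, "tz": 20, "ax": 0, "ay": 0, "az": 0}, {"tx": 0, "ty": 0, "tz": 40, "ax": 0, "ay": 0, "az": 0}, {"tx": 0, "ty": 0, "tz": 50, "ax": 0, "ay": 0, "az": 0}])

```text
time_s: 12.08
eef_pos: [612.4, -1.8, 147.2]
tcp_rot: [0.317, 0.948, -0.001, -0.001]
force: [1.3, -0.1, -0.1]
grip_width: -0.1
grasp_force: 0.0
```

Emit:
drive_tool(rows=[{"tx": -40, "ty": 0, "tz": 20, "ax": 0, "ay": 0, "az": 0}, {"tx": -50, "ty": 0, "tz": 10, "ax": 0, "ay": 0, "az": 0}, {"tx": -50, "ty": 0, "tz": 0, "ax": 0, "ay": 0, "az": 0}, {"tx": 0, "ty": 0, "tz": 0, "ax": 0, "ay": 0, "az": 0}, {"tx": 0, "ty": 0, "tz": 0, "ax": 0, "ay": 0, "az": 0}])

```text
time_s: 12.7
eef_pos: [474.0, -1.4, 177.8]
tcp_rot: [0.317, 0.949, 0.0, 0.001]
force: [-0.8, -0.7, 0.2]
grip_width: -0.3
grasp_force: 0.0
```

```bash
python3 - <<'E'
from h import *
s=ctrl.camera("scene");t=ctrl.camera("top")
cv2.imwrite("pics/c6.png",np.hstack([cv2.resize(s[170:290,170:320],(500,400),interpolation=2),cv2.resize(t[110:230,240:330],(300,400),interpolation=2)]))
for l,z in dict(gate=37,stop=26,cassette=21,pad=37,cup=0,bowl=0,tin=0).items():
  for cam in("top","scene"):
    for m in ctrl.mark_of(cam,l)[:2]: print(l,cam,round(m["conf"],2),np.round(ray(cam,m["position"],z)))
print(ctrl.get_state()["force"],ctrl.get_state()["time_s"])
E
```

```text
gate top 0.97 [ 846. -210.   37.]
gate top 0.81 [634. -26.  37.]
gate scene 0.94 [ 850. -207.   37.]
gate scene 0.87 [354. 143.  37.]
stop top 0.92 [692. -54.  26.]
stop top 0.61 [ 876. -228.   26.]
stop scene 0.97 [688. -55.  26.]
stop scene 0.95 [ 884. -229.   26.]
cassette top 0.82 [630. -19.  21.]
cassette scene 0.76 [641. -23.  21.]
pad top 0.83 [606.   1.  37.]
pad scene 0.83 [618.   7.  37.]
cup top 0.79 [ 512. -108.    0.]
cup top 0.57 [611.  -4.   0.]
cup scene 0.9 [ 514. -109.   -0.]
bowl top 0.69 [629. 175.   0.]
bowl scene 0.68 [639. 174.   0.]
tin top 0.93 [736.  91.   0.]
tin scene 0.61 [738.  83.   0.]
[ 0.20648711 -0.30506276  0.80659718] 13.5
```

View pics/c6.png

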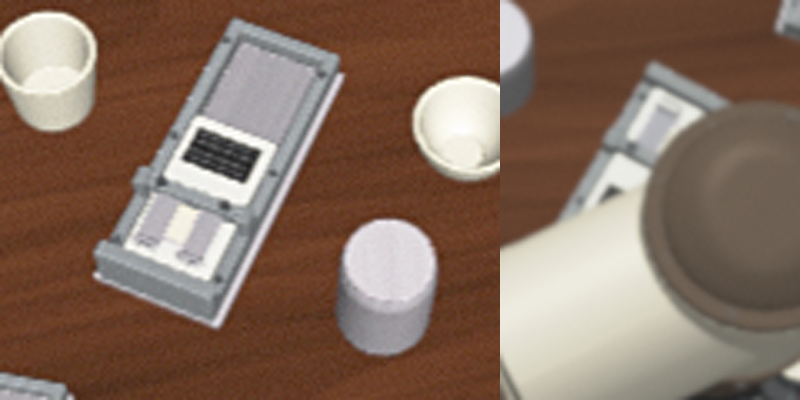

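The cassette is home under the gate and leaf (pad at about (225,152) in the crop). Its front meets the stop, the cup, bowl and tin haven't moved, and the arm is clear.

```bash
python3 -c "
from bench import ctrl
print(ctrl.finish_job())"
```

```text
the job is handed in; nothing more can be done
None
```

The white cassette is pressed down, slid under the gate and leaf spring, and home against the end stop; the arm is clear, and I handed the job in at about 13.5 s (no verdict was returned).

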